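Hold the headphone hook against the sprung stop bar for screwing

ROBOT

A 6-joint arm with a two-finger parallel gripper is mounted at the origin on the work surface. World frame = base frame: x ahead of the robot, y to its left, z up, the work surface at z = 0. Lengths are in m, angles in degrees, forces in N, time in s.
With the tool pointing down it reaches from about 0.3 to 0.75 m from the base axis. Payload 8.5 kg.
Tool frame: the origin (TCP) lies on the mounting face of the last link; the fingertips stand tip_extent ahead of it and the grasp point (between the pads) lies 155 mm ahead of it (tip_extent is the distance from the TCP to the fingertips, in m); z points along the fingers, y is the line along which they close (so a half turn about z gives the same grasp; the last joint's range is limited). The gripper opens to 85 mm and grips with 20 to 120 N. Pads are 22 mm wide; open, the fingers measure 114 mm over their backs; the gripper's body (76 mm by 85 mm) begins 54 mm behind the grasp point. The pads swing forward as they close: fully open they stand 13 mm farther back than shut.
Start: joints at [52.466, 21.807, 74.336, -0, 83.858, -12.336], TCP at [0.234, 0.498, 0.405] pointing down, gripper open.
Joint ranges: [-178.18, 178.18], [-50.72, 133.34], [12.68, 142.11], [-81.47, 261.47], [9.98, 163.14], [-165.26, 165.26]. Speed limits (degrees/s): [136.94, 136.94, 180, 180, 180, 180].

INTERFACE

Orientations are given as a 3x3 rotation matrix whose columns are the frame's x, y, z axes.
In Python, from rig import observe, get_image, camera_params, close_job, tip_extent gives the robot as it stands.
- The arm moves only by the shell command python3 -m creep 'ROWS' [FORCE]. ROWS is JSON, a list of rows, each an object with "jaw": the gripper's target within -1 to 1 (shut at 1, half-way at 0, fully open at -1); "travel": the shift along the world's x, y, z in mm, a list of three; "roll": the turn about the world's z in rad. A call has 1 to 12 rows; each row is the pose to reach, as a shift and turn from the pose commanded when the call began; what a row does not reach only later rows make up. A row lasts 1/10 s, in which the tool goes at most 50 mm and 8.59 degrees, less where a joint would pass 70% of its speed; a pose out of reach is approached as far as the arm can. A call with a gripper value outside its range is refused whole. The fingers move at their own pace and stop on an object; FORCE is the grip in N (left out, the last holds). Time passes only in rows, so rows that repeat a pose let the fingers close. It gives the time, the measured TCP pose, the force, the opening and the grip force at its end, in the units of the state.
- observe(): the state, without advancing time (a new reading comes with each control period).
- get_image(name): name is "scene" or "top" or "wrist"; returns (picture, depth): 420x560x3 uint8, red, green, blue; 420x560 float32, m along the optical axis (not along the pixel's ray), 0 where there is no reading.
- camera_params(name): a dict with "mtx" (3x3 intrinsics, pixels), "dist_coeffs" ([k1, k2, p1, p2, k3] as OpenCV has them; the pictures are not rectified), "extrinsics" (4x4, takes a point from camera to world coordinates). Camera axes: x right, y down, z forward; pixel columns grow to the right and rows downward; lengths in m; the calibration is good to about 2 mm. A picture is of the moment at which its call begins: read the wrist's pose just before it. camera_params takes no time and is no camera call; for the wrist camera it gives the pose at the moment of the call.
- close_job(): hands the job in; it is judged then, once.
The state is a dict: "time_s": time; "q": joint angles; "qvel": joint speeds; "joint_efforts": joint torques, N m; "position": TCP position; "tool_rot": TCP orientation; "ft_force": force on the tool from outside, world axes, zero at the start; "wrist_torque": the same for the moment, N m; "grip_width": finger opening in m; "gripper_force": force on a finger pad.
Only numpy, scipy, OpenCV 4.12 (cv2) and the standard library are available. Lean on these libraries where they do the work, as an engineer would, in place of code of your own. Each camera call takes 0.05 s, during which the arm holds its last target. There are 200 camera calls.

TASK

Lift the wooden headphone hook out of the tray and hold it, upright and clear of the cart, with its flat back face square against the robot-facing front of the cushioned stop bar, centred on the middle of the bar both along its length and in height, and keep pressing with a steady 10 N or so (between 6 and 14 N) so that I can screw it on from behind. Finish while still gripping and pressing: do not let go; never ram the bar to the end of its spring travel, and leave the tray and everything else where it is.

Things in the scene. Friction and masses are not known exactly. Their poses are not given: they have to be found in the camera images.
- hook_arm (a point): Middle of the arm of a pale wooden headphone hook (0.09 kg) standing upright in the tray. The arm, 22 mm wide (pinch it along y) and 48 mm high, sticks out 52 mm square from the middle of a flat back plate; a 10 mm long lip at its free end rises to 60 mm. This point: 24 mm above the underside, 37 mm behind the plate's flat face. x points from the arm to the flat face, y along the plate's width, z up
- hook_face (a point): Centre of the flat face of the hook's back plate (the side without the arm), 32 mm above the hook's underside. The plate is 70 mm wide, 64 mm high, 12 mm thick and reaches down to the underside, as the arm does. Same axes as hook_arm: x points straight out of the flat face
- bar_mid (a point): Middle of the front face of the cushioned stop bar, between its two screw holes 44 mm apart; moves with the bar. Aluminium bar 200 mm long, 50 mm high, 12 mm thick, its middle 100 mm above the cart. x points into the bar, the way it is pushed (away from the robot, within 20 degrees), y along the bar, z up
- stop_frame: Dark steel frame fixed to the cart that carries the stop bar on two springs: base plate 90 x 200 x 8 mm under the bar and two uprights 26 mm wide, 124 mm high, near sides 62 mm behind the free bar's front face. Origin: on the cart, straight below the free bar's front middle; same axes as the bar
- stop_bar (a joint): How far the stop bar is pushed back on its springs, in m: 0 free, up to 0.025 at the end of its travel. The springs take 0.9 N per mm with no preload: 10 N pushes it back 11 mm, the whole travel takes 22.5 N
- tray: Open grey plastic tray, 200 x 220 mm, 40 mm high, walls and floor 5 mm thick, stands on the cart; the headphone hook and a binder clip lie in it. Origin: centre of its underside; x across the 200 mm side, y along the 220 mm side, z up
- toner_box: Grey toner carton, 110 x 170 x 85 mm high, bystander, stands either left or right of the middle (the tray is on the other side). Origin: centre of its underside
- clip: Blue binder clip, 20 x 34 x 25 mm high, bystander, lies in the tray near its wall on the +x side. Origin: centre of its underside
- tape_dispenser: Yellow plastic tape dispenser, 140 x 55 x 84 mm high, bystander. Origin: centre of its underside
- canister: Stainless screw-top canister, 84 mm across, 114 mm high, bystander. Origin: centre of its underside
- phone_stand: Dark silicone phone stand, 90 x 75 x 104 mm high, bystander. Origin: centre of its underside
- pencil: Graphite pencil 7 mm thick, 170 mm long, lying, bystander. Origin: its middle, on the underside
- screwdriver: Screwdriver lying on the cart, bystander. Origin: about its middle, on the underside
There are look-alikes about, which are no part of the job. Of the things that look like the part that bears hook_arm, the middle-sized one is meant.

How it is judged (in metres and radians):
On the way:
1. the hook is lifted out of the tray in the gripper (height (world z) of hook_face above 0.085 m and contact force between hook and tray below 0.1 N and contact force between hook and the fingers above 1 N), for 0.1 s.
At the end, for the whole second after the job is handed in: The hook is in the gripper, off the tray, still and upright (within 8 degrees), its flat face on the bar (within 6 mm) and square to it (within 7 degrees), centred within 12 mm along the bar and in height, pressing the bar with 6 to 14 N (contact force between hook and stop_bar between 6 and 14 N and contact force between hook and the fingers above 2 N and x of hook_face in the frame of bar_mid between -0.006 and 0.006 m and y of hook_face in the frame of bar_mid between -0.012 and 0.012 m and z of hook_face in the frame of bar_mid between -0.012 and 0.012 m and angle between the x axis of hook_face and the x axis of bar_mid, either way round below 0.12 rad and angle between hook_face's own z axis and vertical below 0.14 rad and contact force between hook and tray below 0.1 N and linear speed of hook below 0.02 m/s); the arm keeps its last pose, push and grip.
It fails at once if the tray or a bystander is shifted more than 40 mm (distance of any of tray, toner_box, clip, tape_dispenser, canister, phone_stand, pencil, screwdriver from where it was at the start of the episode above 0.04 m).
It fails at once if the stop bar is rammed to the end of its travel (value of joint stop_bar above 0.0235 m).
It also fails if it takes over 40 s, if anything falls off the work surface, if the arm or the gripper's body presses on something with over 40 N, if the wrist force passes 120 N, or if a joint passes its speed limit or range.

## Working session

There is one attempt and no reset: what is moved stays moved. The work goes in short steps, Python scripts to look and compute and a shell command to move; the robot and the scene stay as the last step left them, time stands still between calls to the robot, and variables do not carry over. Pictures are saved under pics/ and viewed, at most 10 in all, crops included, and the job is handed in when it is done.

```bash
ls; mkdir -p pics; cat > h.py <<'E'
import numpy as np, cv2
from rig import *
def snap(n):
    p=camera_params(n); im,d=get_image(n); p={k:np.array(v) for k,v in p.items()}
    return im,d,p
def cloud(d,p):
    h,w=d.shape; uv=np.stack(np.meshgrid(np.arange(w),np.arange(h)),-1).reshape(-1,1,2).astype(float)
    n=cv2.undistortPoints(uv,p['mtx'],p['dist_coeffs']).reshape(h,w,2)
    P=np.dstack([n*d[...,None],d]); E=p['extrinsics']
    W=P@E[:3,:3].T+E[:3,3]; W[d==0]=np.nan
    return W
E
python3 - <<'E'
from h import *
print(tip_extent, observe())
for n in('scene','top'):
    im,d,p=snap(n); cv2.imwrite(f'pics/{n}0.png',im[...,::-1]); np.savez(f'{n}0.npz',im=im,d=d,**p); print(n,p['extrinsics'].round(3).tolist(),p['mtx'].round(1).tolist())
E
```

```text
pics
0.1734 {'time_s': 0.0, 'q': array([ 5.24668011e+01,  2.18401634e+01,  7.43824554e+01,  1.45360300e-03,
        8.38573720e+01, -1.23364735e+01]), 'qvel': array([ 0.02045038,  0.11422813, -0.07006161, -0.08817059,  0.10076098,
       -0.00313691]), 'joint_efforts': array([-1.68113333e-03, -4.48455441e+01, -2.31278479e+01, -1.77412585e-04,
        4.74983157e-03, -2.18124228e-06]), 'position': array([0.23413243, 0.49763425, 0.40413288]), 'tool_rot': array([[-9.04850082e-01,  4.25729458e-01, -8.70538607e-04],
       [ 4.25730225e-01,  9.04849481e-01, -1.09174340e-03],
       [ 3.22919080e-04, -1.35847870e-03, -9.99999025e-01]]), 'ft_force': array([0.48997597, 0.16672017, 0.48320635]), 'wrist_torque': array([-0.00846798, -0.00993031,  0.01214641]), 'gripper_force': 0.0, 'grip_width': 0.08548980536071564}
scene [[0.338, 0.803, -0.491, 1.001], [0.941, -0.283, 0.186, -0.201], [0.01, -0.525, -0.851, 0.921], [0.0, 0.0, 0.0, 1.0]] [[381.0, 0.0, 273.8], [0.0, 381.0, 204.1], [0.0, 0.0, 1.0]]
top [[0.029, -0.995, 0.097, 0.438], [-0.999, -0.033, -0.039, 0.014], [0.042, -0.096, -0.994, 1.036], [0.0, 0.0, 0.0, 1.0]] [[384.8, 0.0, 277.0], [0.0, 384.8, 201.7], [0.0, 0.0, 1.0]]
```

View pics/top0.png

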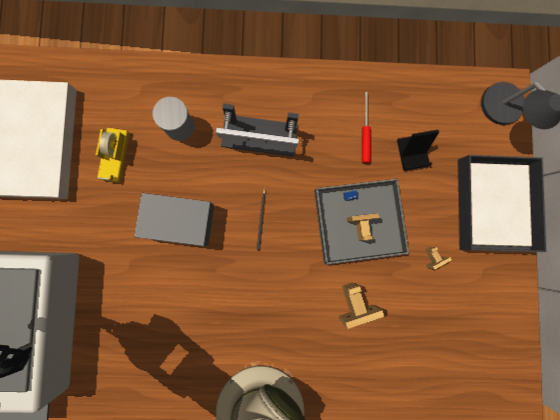

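View pics/scene0.png

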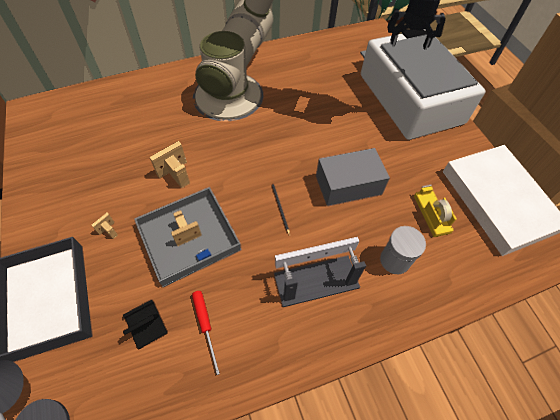

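The lookalikes for the hook in the top view are at (365,226) in the tray, (362,306) which is larger, and (438,258) which is smaller. The middle-sized one is in the tray. The bar is the white strip at (258,137), and the toner box is at (175,220).

```bash
cat > m.py <<'E'
from h import *
def load(n):
    z=np.load(n+'0.npz'); return z['im'],z['d'],{k:z[k] for k in('mtx','dist_coeffs','extrinsics')}
def rect(P,s=''):
    (c,wh,a)=cv2.minAreaRect((P[:,:2]*1000).astype(np.float32)); print(s,len(P),'c',np.round(c,1),'wh',np.round(wh,1),'ang',round(a,1),'z',np.percentile(P[:,2],[5,50,95]).round(4))
im,d,p=load('top'); W=cloud(d,p)
hsv=cv2.cvtColor(im,cv2.COLOR_RGB2HSV)
cv2.imwrite('pics/crop.png',cv2.resize(im[175:335,300:460,::-1],None,fx=3.5,fy=3.5,interpolation=cv2.INTER_CUBIC))
z=W[...,2]
def box(u0,u1,v0,v1):
    m=np.zeros(z.shape,bool); m[v0:v1,u0:u1]=1; return m
for s,b in(('hook',(335,392,200,250)),('big',(330,395,275,335)),('small',(420,460,240,275))):
    B=box(*b); Q=W[B&(z>0.02)&(hsv[...,1]>80)&(hsv[...,2]>100)]; rect(Q,s)
    for lo,hi in((.062,.08),(.045,.058),(.058,.064)): 
        q=Q[(Q[:,2]>lo)&(Q[:,2]<hi)]
        if len(q)>4: rect(q,f' {lo}')
B=box(205,310,95,160); 
q=W[B&(z>0.115)&(z<.14)]; rect(q,'bartop')
q=W[B&(z>0.115)&(z<.14)&(hsv[...,2]>170)&(hsv[...,1]<60)]; rect(q,'barwhite')
q=W[box(310,415,175,270)&(z>0.034)&(z<.05)&(hsv[...,1]<70)]; rect(q,'tray')
q=W[box(130,220,185,255)&(z>0.075)]; rect(q,'toner')
q=W[box(340,360,185,205)&(hsv[...,0]>100)&(hsv[...,1]>120)]; rect(q,'clip')
q=W[box(250,270,180,260)&(hsv[...,2]<90)]; rect(q,'pencil')
# scene view
im,d,p=load('scene'); W=cloud(d,p); z=W[...,2]; hsv=cv2.cvtColor(im,cv2.COLOR_RGB2HSV)
Q=W[box(155,210,200,255)&(z>0.02)&(hsv[...,1]>80)&(hsv[...,2]>100)]; rect(Q,'hook sc')
for lo in(.062,.045): q=Q[(Q[:,2]>lo)]; rect(q,f' {lo}')
q=W[box(265,370,230,310)&(z>0.115)&(z<.14)&(hsv[...,2]>150)&(hsv[...,1]<60)]; rect(q,'bar sc')
E
python3 m.py
```

```text
hook 376 c [ 476.2 -254.1] wh [63.8 68.4] ang 8.9 z [0.031  0.0552 0.0712]
 0.062 162 c [ 476.2 -254. ] wh [63.8 68.4] ang 8.7 z [0.0639 0.0686 0.0721]
 0.045 157 c [ 482.  -247.4] wh [65.6 39.2] ang 33.1 z [0.0489 0.0534 0.056 ]
 0.058 14 c [ 473.  -246.8] wh [51.1 59.2] ang 1.7 z [0.059  0.063  0.0639]
big 790 c [ 284.4 -233.4] wh [87.5 93.2] ang 19.5 z [0.0368 0.0689 0.0894]
 0.062 319 c [ 286.2 -224.5] wh [78.1 89.2] ang 27.5 z [0.0635 0.0662 0.0754]
 0.045 41 c [ 285.3 -225.4] wh [77.2 90.1] ang 28.0 z [0.0466 0.052  0.0569]
 0.058 52 c [ 286.4 -225.6] wh [78.2 91.6] ang 27.9 z [0.0594 0.0625 0.0638]
small 241 c [ 406.5 -448.1] wh [48.3 51.4] ang 26.8 z [0.0237 0.038  0.0483]
 0.045 69 c [ 406.4 -447.5] wh [47.8 50.4] ang 30.0 z [0.0452 0.0473 0.0494]
bartop 609 c [717.7  26. ] wh [197.8  75.2] ang 84.6 z [0.1175 0.1251 0.128 ]
barwhite 362 c [687.1  29.1] wh [197.3  12. ] ang 84.6 z [0.1231 0.1256 0.1283]
tray 620 c [ 493.2 -250.5] wh [199.  218.6] ang 8.7 z [0.0355 0.0398 0.0432]
toner 3156 c [480.7 230.1] wh [170.4 110. ] ang 84.3 z [0.0828 0.0857 0.0884]
clip 88 c [ 562.3 -225. ] wh [19.6 34.5] ang 14.1 z [0.0096 0.0181 0.021 ]
pencil 147 c [484.7  13.7] wh [  6.9 153.4] ang 85.1 z [nan nan nan]
hook sc 480 c [ 511.7 -247.1] wh [136.6  65.1] ang 32.3 z [0.0232 0.054  0.0708]
 0.062 164 c [ 476.7 -254.6] wh [65.1 68.2] ang 4.7 z [0.0629 0.0685 0.072 ]
 0.045 355 c [ 476.8 -255. ] wh [65.7 68.3] ang 5.6 z [0.0472 0.0599 0.0713]
bar sc 423 c [687.5  27. ] wh [199.   12.5] ang 84.5 z [0.122  0.1249 0.1274]
```

View pics/crop.png

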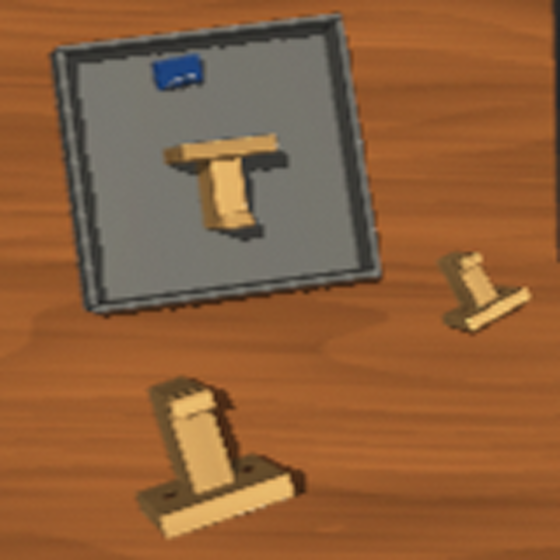

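Checked: the tray hook is 64 x 68 mm with its plate top at 0.069, as described. The big one is about 90 mm and the small one about 50 mm. The hook arm is near (471,-255) with yaw of about 8.7°, and the bar's front middle is near (681,28) with yaw -5.4°. I'm moving above the hook.

```bash
python3 -m creep '[{"jaw":-1,"travel":[50,-160,0],"roll":0.3},{"jaw":-1,"travel":[118,-376,0],"roll":0.3},{"jaw":-1,"travel":[118,-376,0],"roll":0.3},{"jaw":-1,"travel":[118,-376,0],"roll":0.3},{"jaw":-1,"travel":[118,-376,0],"roll":0.3},{"jaw":-1,"travel":[118,-376,0],"roll":0.3},{"jaw":-1,"travel":[118,-376,0],"roll":0.3},{"jaw":-1,"travel":[118,-376,0],"roll":0.3},{"jaw":-1,"travel":[118,-376,0],"roll":0.3},{"jaw":-1,"travel":[118,-376,0],"roll":0.3}]'
python3 -m creep '[{"jaw":-1,"travel":[119,-377,-60],"roll":0.292},{"jaw":-1,"travel":[119,-377,-60],"roll":0.292},{"jaw":-1,"travel":[119,-377,-60],"roll":0.292},{"jaw":-1,"travel":[119,-377,-60],"roll":0.292},{"jaw":-1,"travel":[119,-377,-60],"roll":0.292},{"jaw":-1,"travel":[119,-377,-60],"roll":0.292},{"jaw":-1,"travel":[119,-377,-60],"roll":0.292},{"jaw":-1,"travel":[119,-377,-60],"roll":0.292},{"jaw":-1,"travel":[119,-377,-60],"roll":0.292},{"jaw":-1,"travel":[119,-377,-60],"roll":0.292},{"jaw":-1,"travel":[119,-377,-60],"roll":0.292}]'
python3 - <<'E'
from h import *
s=observe(); print(s['position'],s['q'],s['tool_rot'],s['ft_force'],s['time_s'])
im,d,p=snap('wrist'); cv2.imwrite('pics/w1.png',im[...,::-1]); np.savez('w10.npz',im=im,d=d,**p)
W=cloud(d,p); z=W[...,2]; hsv=cv2.cvtColor(im,cv2.COLOR_RGB2HSV)
dist=np.hypot(W[...,0]-.476,W[...,1]+.254)
m=(dist<.06)&(hsv[...,1]>80)&(hsv[...,2]>100)&((hsv[...,0]<25))
def rect(P,s=''):
    (c,wh,a)=cv2.minAreaRect((P[:,:2]*1000).astype(np.float32)); print(s,len(P),'c',np.round(c,1),'wh',np.round(wh,1),'ang',round(a,1),'z',np.percentile(P[:,2],[5,50,95]).round(4))
for lo,hi in((.03,.09),(.066,.09),(.047,.056)):
    q=W[m&(z>lo)&(z<hi)]; rect(q,lo)
q=W[m&(z>.062)&(z<.09)&(W[...,0]>.48)]; rect(q,'plate')
E
```

```text
time_s: 1.1
position: [0.3524, 0.1208, 0.4046]
tool_rot: [[-0.99, 0.143, -0.001], [0.143, 0.99, 0.0], [0.001, 0.0, -1.0]]
ft_force: [0.1, 0.5, 0.3]
grip_width: 0.0856
gripper_force: 0.0
time_s: 2.2
position: [0.4717, -0.2535, 0.3444]
tool_rot: [[-0.988, -0.154, -0.001], [-0.154, 0.988, 0.001], [0.001, 0.001, -1.0]]
ft_force: [-0.9, 0.7, -0.0]
grip_width: 0.0857
gripper_force: 0.0
[ 0.47173666 -0.25349555  0.34439071] [-4.09294963e+01  2.33753331e+01  8.24251865e+01  2.03460900e-02
  7.42799448e+01 -1.39779664e+02] [[-9.88108613e-01 -1.53755222e-01 -8.37071034e-04]
 [-1.53756144e-01  9.88108122e-01  1.17828618e-03]
 [ 6.45949032e-04  1.29297954e-03 -9.99998955e-01]] [-0.88100535  0.67220255 -0.02299698] 2.2
0.03 4199 c [ 475.4 -256.3] wh [63.9 69.4] ang 8.3 z [0.0392 0.0622 0.0692]
0.066 1489 c [ 476.  -256.2] wh [62.7 69.4] ang 8.3 z [0.067  0.0685 0.0696]
0.047 1332 c [ 470.  -256.8] wh [52.9 68. ] ang 8.1 z [0.0488 0.0524 0.0548]
plate 1669 c [ 501.  -252.6] wh [12.2 69.4] ang 8.0 z [0.0638 0.0683 0.0696]
```

View pics/w1.png

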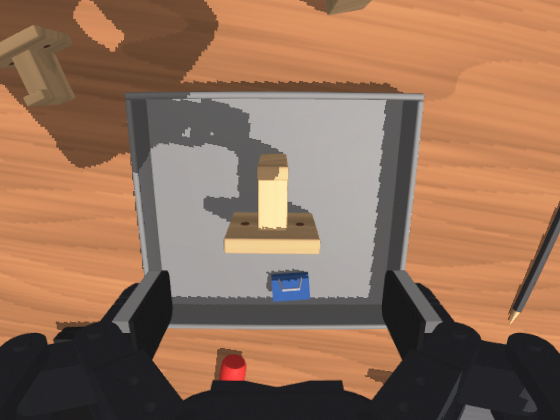

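The wrist view confirms the hook at (272,210), with its plate toward +x, the clip at (290,287), and the fingers straddling the arm. I'll correct by (-1,-2) mm, descend and close.

```bash
python3 -m creep '[{"jaw":-1,"travel":[-1,-2,-40],"roll":-0.012},{"jaw":-1,"travel":[-1,-2,-80],"roll":-0.012},{"jaw":-1,"travel":[-1,-2,-115],"roll":-0.012},{"jaw":-1,"travel":[-1,-2,-140],"roll":-0.012},{"jaw":-1,"travel":[-1,-2,-155],"roll":-0.012},{"jaw":-1,"travel":[-1,-2,-159],"roll":-0.012},{"jaw":-1,"travel":[-1,-2,-159],"roll":-0.012},{"jaw":-1,"travel":[-1,-2,-159],"roll":-0.012}]'
python3 -m creep '[{"jaw":1,"travel":[0,0,0],"roll":0},{"jaw":1,"travel":[0,0,0],"roll":0},{"jaw":1,"travel":[0,0,0],"roll":0},{"jaw":1,"travel":[0,0,0],"roll":0},{"jaw":1,"travel":[0,0,0],"roll":0},{"jaw":1,"travel":[0,0,0],"roll":0},{"jaw":1,"travel":[0,0,0],"roll":0},{"jaw":1,"travel":[0,0,0],"roll":0},{"jaw":1,"travel":[0,0,0],"roll":0},{"jaw":1,"travel":[0,0,0],"roll":0}]' 60
```

```text
time_s: 3.05
position: [0.4705, -0.2568, 0.1869]
tool_rot: [[-0.99, -0.141, 0.001], [-0.141, 0.99, -0.001], [-0.001, -0.001, -1.0]]
ft_force: [0.1, 0.4, 0.6]
grip_width: 0.0854
gripper_force: 0.0
time_s: 4.05
position: [0.4702, -0.2574, 0.186]
tool_rot: [[-0.99, -0.14, 0.0], [-0.14, 0.99, -0.0], [-0.0, -0.0, -1.0]]
ft_force: [-0.5, 0.7, 6.2]
grip_width: 0.0214
gripper_force: 59.2
```

Gripped: opening 21.4 mm, 59 N. Next I lift and check in the wrist and scene views.

```bash
python3 -m creep '[{"jaw":1,"travel":[0,0,10],"roll":0},{"jaw":1,"travel":[0,0,30],"roll":0},{"jaw":1,"travel":[0,0,60],"roll":0},{"jaw":1,"travel":[0,0,90],"roll":0},{"jaw":1,"travel":[0,0,100],"roll":0},{"jaw":1,"travel":[0,0,100],"roll":0},{"jaw":1,"travel":[0,0,100],"roll":0}]'
cat > chk.py <<'E'
from h import *
import sys
s=observe(); print(s['position'].round(4),s['ft_force'].round(2),s['grip_width'],s['gripper_force'],s['time_s'])
t=s['position']; R=s['tool_rot']; print('tool yaw',np.degrees(np.arctan2(-R[0,1],R[1,1])))
for n in('wrist','scene','top'):
    im,d,p=snap(n); cv2.imwrite(f'pics/{n}_{sys.argv[1]}.png',im[...,::-1])
    W=cloud(d,p); L=(W-t)@R; hsv=cv2.cvtColor(im,cv2.COLOR_RGB2HSV)  # tool coords
    x=-L[...,0];y=L[...,1];z=-L[...,2]+0.155  # hook-like axes: x fwd, y left, z up from grasp point... 
    z=W[...,2]-(t[2]-.155)
    m=(hsv[...,1]>80)&(hsv[...,2]>70)&(hsv[...,0]<25)&(abs(x)<.07)&(abs(y)<.06)&(z>-.04)&(z<.06)
    P=np.stack([x,y,z],-1)[m]*1000
    print(n,len(P))
    if len(P)<50: continue
    T=P[(P[:,2]>34)&(P[:,0]>15)]; print(' plate top z',np.percentile(T[:,2],[5,50,95]).round(1) if len(T) else 0)
    if len(T)>10:
        c,wh,a=cv2.minAreaRect(T[:,:2].astype(np.float32)); print(' plate(tool axes) c',np.round(c,1),np.round(wh,1),round(a,1))
    # flat face plane
    F=P[(P[:,0]>25)&(P[:,2]<34)]
    if len(F)>60:
        A=np.c_[F[:,1:],np.ones(len(F))]; k=np.linalg.lstsq(A,F[:,0],rcond=None)[0]
        r=np.abs(F[:,0]-A@k); g=r<2; k=np.linalg.lstsq(A[g],F[g,0],rcond=None)[0]; print(' face: x0',k[2].round(1),'yaw',np.degrees(-k[0]).round(1),'pitch',np.degrees(k[1]).round(1),g.sum(),'y',np.percentile(F[:,1],[1,99]).round(1),'z',np.percentile(F[:,2],[1,99]).round(1))
E
python3 chk.py lift
```

```text
time_s: 4.75
position: [0.4699, -0.2572, 0.2846]
tool_rot: [[-0.99, -0.14, -0.001], [-0.14, 0.99, 0.001], [0.001, 0.001, -1.0]]
ft_force: [0.6, -0.8, -1.2]
grip_width: 0.0213
gripper_force: 58.7
[ 0.4699 -0.2572  0.2846] [ 0.58 -0.77 -1.22] 0.021293513892931437 58.67491543292999 4.75
tool yaw 8.030576109705718
wrist 10331
 plate top z 0
 face: x0 25.8 yaw 0.0 pitch -1.2 312 y [-15.3  14.7] z [ 0.6 15. ]
scene 637
 plate top z [34.7 37.2 39.5]
 plate(tool axes) c [32.9 -0.3] [13.2 69. ] 0.5
 face: x0 38.0 yaw -1.6 pitch 0.9 343 y [-34.1  32.8] z [-23.   33.8]
top 110
 plate top z [36.  38.1 40.4]
 plate(tool axes) c [31.9 22.6] [28.9 11.6] 85.5
```

The hook sits straight in the jaws: face 38 mm ahead of the TCP, plate top 38 mm above the grasp point, tilt about 1°. I'm going to a standoff about 25 mm in front of the bar.

```bash
python3 -m creep '[{"jaw":1,"travel":[10,30,0],"roll":-0.06},{"jaw":1,"travel":[30,70,0],"roll":-0.12},{"jaw":1,"travel":[52,113,0],"roll":-0.18},{"jaw":1,"travel":[74,156,0],"roll":-0.233},{"jaw":1,"travel":[96,199,0],"roll":-0.233},{"jaw":1,"travel":[118,241,0],"roll":-0.233},{"jaw":1,"travel":[138,276,-10],"roll":-0.233},{"jaw":1,"travel":[148,291,-25],"roll":-0.233},{"jaw":1,"travel":[148,291,-36],"roll":-0.233},{"jaw":1,"travel":[148,291,-36],"roll":-0.233},{"jaw":1,"travel":[148,291,-36],"roll":-0.233},{"jaw":1,"travel":[148,291,-36],"roll":-0.233}]'
python3 chk.py stand; python3 - <<'E'
from h import *
for n in('wrist','scene','top'):
    im,d,p=snap(n); W=cloud(d,p); z=W[...,2]; hsv=cv2.cvtColor(im,cv2.COLOR_RGB2HSV)
    m=(z>.118)&(z<.132)&(abs(W[...,0]-.69)<.03)&(abs(W[...,1]-.03)<.13)&(hsv[...,1]<60)&(hsv[...,2]>110); q=W[m]*1000
    if len(q)>30: c,wh,a=cv2.minAreaRect(q[:,:2].astype(np.float32)); print(n,len(q),np.round(c,1),np.round(wh,1),round(a,1))
E
```

```text
time_s: 6.1
position: [0.618, 0.0325, 0.2504]
tool_rot: [[-0.996, 0.094, 0.001], [0.094, 0.996, -0.0], [-0.001, -0.0, -1.0]]
ft_force: [0.3, -0.2, -1.4]
grip_width: 0.0216
gripper_force: 58.8
[0.618  0.0325 0.2504] [ 0.26 -0.2  -1.43] 0.021551669682816268 58.828834891319275 6.1
tool yaw -5.406337478975649
wrist 10957
 plate top z 0
 face: x0 25.7 yaw 0.1 pitch -0.4 315 y [-15.3  14.8] z [ 0.7 14.9]
scene 568
 plate top z [35.1 37.6 40.1]
 plate(tool axes) c [28.3 -1.3] [22.2 70.7] 0.0
 face: x0 38.4 yaw -0.4 pitch 0.2 273 y [-36.6  33.5] z [-24.5  33.7]
top 0
scene 438 [687.6  26.7] [199.  13.] 85.0
top 42 [679.8 -42.1] [54.1 11.2] 83.6
```

View pics/scene_stand.png

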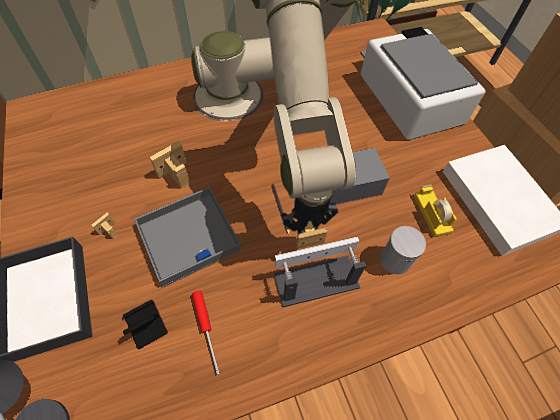

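View pics/wrist_stand.png

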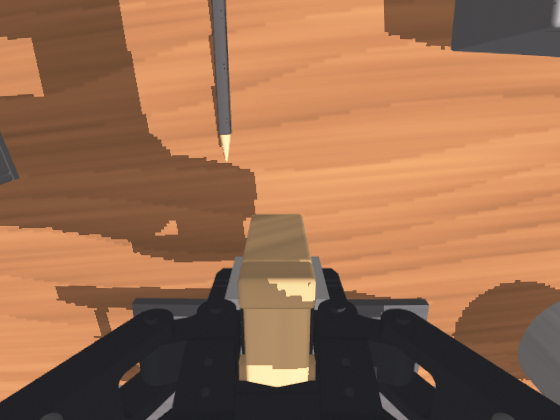

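The scene view shows the hook plate at (313,236) just ahead of the bar (318,250), square to it. The lateral error is about -2 mm and the height error +1 mm. I'm closing the gap while trimming both.

```bash
python3 -m creep '[{"jaw":1,"travel":[6,1,-1],"roll":0},{"jaw":1,"travel":[12,1,-1],"roll":0},{"jaw":1,"travel":[16,0,-1],"roll":0},{"jaw":1,"travel":[20,0,-1],"roll":0},{"jaw":1,"travel":[20,0,-1],"roll":0},{"jaw":1,"travel":[20,0,-1],"roll":0}]' 80
python3 -m creep '[{"jaw":1,"travel":[3,0,0],"roll":0},{"jaw":1,"travel":[5,0,0],"roll":0},{"jaw":1,"travel":[7,-1,0],"roll":0},{"jaw":1,"travel":[9,-1,0],"roll":0},{"jaw":1,"travel":[10,-1,0],"roll":0},{"jaw":1,"travel":[10,-1,0],"roll":0},{"jaw":1,"travel":[10,-1,0],"roll":0}]'
```

```text
time_s: 7.0
position: [0.6382, 0.0337, 0.2486]
tool_rot: [[-0.996, 0.093, -0.0], [0.093, 0.996, -0.0], [0.0, -0.0, -1.0]]
ft_force: [0.9, -0.9, -1.0]
grip_width: 0.0213
gripper_force: 80.0
time_s: 7.7
position: [0.648, 0.0325, 0.2486]
tool_rot: [[-0.996, 0.093, -0.001], [0.093, 0.996, -0.0], [0.001, -0.0, -1.0]]
ft_force: [-4.2, -2.2, 0.2]
grip_width: 0.021
gripper_force: 80.6
```

```bash
python3 -m creep '[{"jaw":1,"travel":[2,0,0],"roll":0},{"jaw":1,"travel":[4,0,0],"roll":0},{"jaw":1,"travel":[6,-1,0],"roll":0},{"jaw":1,"travel":[6,-1,0],"roll":0},{"jaw":1,"travel":[6,-1,0],"roll":0},{"jaw":1,"travel":[6,-1,0],"roll":0},{"jaw":1,"travel":[6,-1,0],"roll":0}]'
python3 chk.py press; python3 - <<'E'
from h import *
F=[]
for i in range(3):
  for n in('scene','top'):
    im,d,p=snap(n); F.append(observe()['ft_force']); W=cloud(d,p); z=W[...,2]; hsv=cv2.cvtColor(im,cv2.COLOR_RGB2HSV)
    if i: continue
    m=(z>.118)&(z<.132)&(abs(W[...,0]-.70)<.035)&(abs(W[...,1]-.03)<.13)&(hsv[...,1]<60)&(hsv[...,2]>110); q=W[m]*1000
    if len(q)>30: c,wh,a=cv2.minAreaRect(q[:,:2].astype(np.float32)); print(n,len(q),np.round(c,1),np.round(wh,1),round(a,1),q[:,1].min(),q[:,1].max())
    if n=='scene': cv2.imwrite('pics/press_crop.png',cv2.resize(im[190:320,230:400,::-1],None,fx=4,fy=4,interpolation=cv2.INTER_CUBIC))
print(np.round(F,1))
E
```

```text
time_s: 8.4
position: [0.6535, 0.032, 0.2486]
tool_rot: [[-0.996, 0.093, -0.003], [0.093, 0.996, 0.001], [0.003, 0.0, -1.0]]
ft_force: [-8.9, 1.6, 1.7]
grip_width: 0.0211
gripper_force: 80.9
[0.6535 0.032  0.2486] [-8.9   1.62  1.69] 0.021100440285375874 80.85769057273865 8.4
tool yaw -5.315904509084253
wrist 10571
 plate top z 0
 face: x0 25.8 yaw -0.2 pitch -0.6 271 y [-15.1  14.5] z [ 0.3 14.9]
scene 261
 plate top z [35.2 37.5 40.3]
 plate(tool axes) c [32.7 -1.3] [69.2 11.8] 89.5
top 0
scene 458 [713.9  25. ] [199.9  51.4] 86.5 -73.37249253600712 126.06081627564278
top 49 [688.8 -40.9] [57.  11.6] 86.3 -69.1735756824919 -12.885588474951946
[[-8.7  0.7  2. ]
 [-8.2  1.5  1.3]
 [-8.8  1.7  1.9]
 [-8.9  1.1  1.9]
 [-7.6  1.5  1.9]
 [-8.8  1.9  2.1]]
```

View pics/press_crop.png

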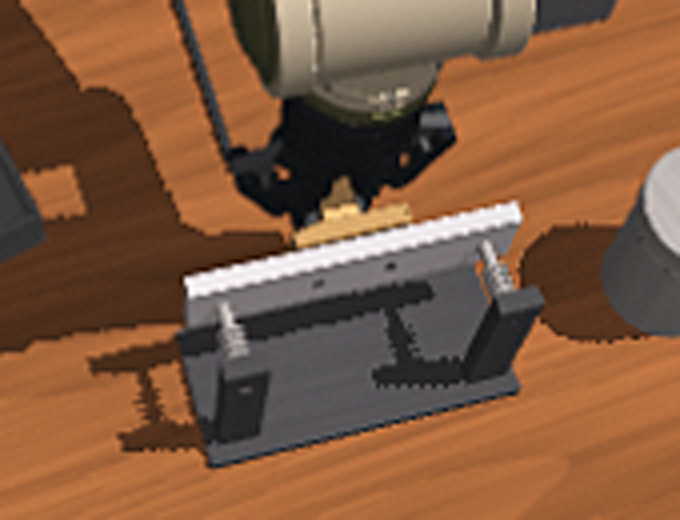

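The press view shows the plate at (350,228 in the crop) flat on the bar and centred between the screw holes. The force is about 9 N and steady, lateral error is about 1 mm and height error about -1 mm. I'm handing the job in.

```bash
python3 -c "
from rig import *
print(close_job())"
```

```text
the job is handed in; nothing more can be done
None
```

I handed the job in with the hook still gripped at about 80 N and held square against the middle of the stop bar, within about 1 mm along it and in height, pressing with a steady 9 N or so; the hand-in call returned no verdict.

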